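# Load the clay crusher and hold its cover shut

## Robot

A 7-joint arm with a two-finger parallel gripper is mounted at the origin on the work surface. World frame = base frame: x ahead of the robot, y to its left, z up, the work surface at z = 0. Lengths are in mm, angles in rad, forces in N, time in s.
With the tool pointing down it reaches from about 400 to 875 mm from the base axis. Payload 4.4 kg.
Tool frame: the origin (TCP) lies between the finger pads; the fingertips stand 22 mm ahead of it and the grasp point (between the pads) lies 3 mm ahead of it; z points along the fingers, y is the line along which they close (so a half turn about z gives the same grasp; the last joint's range is limited). The gripper opens to 85 mm and grips with 20 to 120 N. Pads are 22 mm wide; open, the fingers measure 114 mm over their backs; the gripper's body (76 mm by 85 mm) begins 54 mm behind the grasp point. The pads swing forward as they close: fully open they stand 13 mm farther back than shut.
Start: joints at [1.243, 0.628, 0.038, 1.517, -0.027, 0.996, -0.02], TCP at [168.259, -627.858, 253.313] pointing down, gripper open.
Joint ranges: [-3.06, 3.06], [-0.37, 2.12], [-1.25, 1.32], [0.18, 2.47], [-1.1, 4.24], [0.23, 1.98], [-2.94, 2.94]. Speed limits (rad/s): [2.57, 2.57, 3.14, 3.14, 3.14, 3.14, 3.14].

## Interface

Orientations are given as [roll, pitch, yaw] about the fixed x, y, z axes, in that order (R = Rz(yaw) Ry(pitch) Rx(roll)).
In Python, from cell import ctrl gives the robot as it stands.
- The arm moves only by the tool step_arm, never from a script. Its argument "plan" is a list of rows, each an object of numbers: "dx", "dy", "dz": the shift along the tool's x, y, z scaled (see below); "ax", "ay", "az": the turn, a rotation vector about the tool's x, y, z scaled (see below); "gripper": the opening, from 0 (shut) to 1 (fully open). A call has 1 to 20 rows; each row shifts and turns the commanded pose from where the row before left it, along the tool's axes as they then stand; what a row does not reach is not made up. The controller multiplies each number of a shift by 0.3 m and each number of a turn by 90 degrees. A row lasts 1/8 s, in which the tool goes at most 62.5 mm and 10.7 degrees, less where a joint would pass 70% of its speed; a pose out of reach is approached as far as the arm can. A call with a number of a shift or a turn outside -1 to 1 is refused whole. A call with a gripper value outside its range is refused whole. The fingers move at their own pace and stop on an object; the grip force is fixed at half the most. Time passes only in rows, so rows that do not move let the fingers close. It gives the time, the measured TCP pose, the force, the opening and the grip force at its end, in the units of the state.
- ctrl.read_state(): the state, without advancing time (a new reading comes with each control period).
- ctrl.get_image(name): name is "scene" or "top" or "wrist"; returns a dict with "color" (420x560x3 uint8, red, green, blue), "range_z" (420x560 float32, mm along the optical axis (not along the pixel's ray), 0 where there is no reading), "fx", "fy", "cx", "cy" (pixels), "k1" (the pictures are not rectified: a ray, as slopes to the right and down, at radius r is drawn at 1 + k1 r^2 times it, then the intrinsics apply), "T" (4x4, takes a point from camera to world coordinates); the wrist camera has in their place "T_tool_cam" (4x4, takes a point from camera to tool coordinates, whose origin is the TCP and whose axes are the flange's). Camera axes: x right, y down, z forward; pixel columns grow to the right and rows downward; lengths in mm; the calibration is good to about 2 mm. A picture is of the moment at which its call begins: read the wrist's pose just before it.
- ctrl.finish_job(): hands the job in; it is judged then, once.
The state is a dict: "clock": time; "qpos": joint angles; "qd": joint speeds; "tau": joint torques, N m; "eef_pos": TCP position; "tool_rot": TCP orientation; "force": force on the tool from outside, world axes, zero at the start; "torque": the same for the moment, N m; "width": finger opening in mm; "gripper_force": force on a finger pad.
Only numpy, scipy, OpenCV 4.12 (cv2) and the standard library are available. Lean on these libraries where they do the work, as an engineer would, in place of code of your own. Each camera call takes 0.05 s, during which the arm holds its last target. There are 200 camera calls.

## Task

Lift the handle of the bench crusher's hinged tray so that all five clay lumps slide into the hopper, and lower the tray back to its rest. Then turn the upright bar of the quarter-turn fastener beside the hopper until it lines up with the slot in the open cover (parallel to the cover's hinge), and only then swing the sprung cover shut over the bar and press it flat against the hopper frame with the fingers. Finish while still holding it pressed shut: do not let go; leave the other things on the bench where they are.

Things in the scene. Friction and masses are not known exactly. Their poses are not given: they have to be found in the camera images.
- crusher: grey bench crusher, fixed at a varying place and yaw; origin under the centre of its square steel hopper, on the bench; +z up, +x away from the tray, +y towards the fastener. Hopper 132 mm square outside, rim 110 mm high. The tray is on the -x side over a housing (to x -162 mm, 85 mm high); the cover is hinged on the -y side
- hopper_floor (a point): centre of the hopper's inner floor, 20 mm above the bench, axes as the crusher's; the inside is 120 mm square and 90 mm deep
- tray_hinge (a point): middle of the tray's hinge, crusher frame (-66, 0, 110) mm; the hinge runs along the crusher's y
- tray (a joint): angle of the hinged aluminium tray, rad: 0 resting level, grows as its handle end is lifted, stop at 1.3; falls back by its weight (about 350 g). The lumps slide out over its open end into the hopper, by about 1.2 at the latest. 108 mm wide (y), reaching 102 mm from the hinge, walls 34 mm high on three sides
- tray_handle (a point): middle of the tray's handle, a round bar 12 mm thick, 98 mm long along y, 38 mm clear of the tray's end wall, 92 mm clear between its two arms; at rest at crusher frame (-212, 0, 138) mm. 149 mm from the hinge axis; it can turn in the fingers while the tray tilts
- fastener (a joint): angle of the fastener bar, rad, counter-clockwise from above: 0 = bar along the crusher's x, in line with the cover's slot; starts 0.8 to 1.45, stiff enough (0.05 N m) to stay where it is left, stops at -0.6 and 1.6. The bar passes the slot only within about 0.15 of 0
- fastener_grip (a point): on the turning axis of the fastener's upright flat steel bar, 130 mm above the bench, crusher frame (0, 105) mm; x runs along the bar. Bar 50 mm long, 12 mm thick, standing 106 to 140 mm above the bench on a grey apron 120 mm (x) by 70 mm (y 67 to 137), 94 mm high; grip it across its thickness from above
- cover_hinge (a point): middle of the cover's hinge axis, crusher frame (0, -70, 110) mm; the axis runs along the crusher's x. The cover is a white plate 126 mm wide (x), 8 mm thick, reaching 207 mm from the hinge, with a slot 58 mm (x) by 22 mm, 165 to 187 mm from the hinge, that takes the fastener bar; shut, the bar stands 22 mm above the plate
- cover (a joint): angle of the white cover, rad: 0 = shut, flat on the hopper rim; a spring holds it open against its stop at 1.45 (almost upright). It swings towards the crusher's +y to shut and springs open if let go; about 7 N at the press point holds it shut, about 5 N there moves it from its stop
- cover_press (a point): a good place to press: on the cover's outer face (the upper one when shut), mid-width, 130 mm from the hinge. Shut, it is at crusher frame (0, 60, 118) mm. Its z axis is the outward normal
- lump1: fired-clay lump on the tray, a many-sided stub 24 mm high, about 30 g; origin at the centre of its wider end
- lump2: fired-clay lump on the tray, a many-sided stub 26 mm high, about 30 g; origin at the centre of its wider end
- lump3: fired-clay lump on the tray, a many-sided stub 22 mm high, about 30 g; origin at the centre of its wider end
- lump4: fired-clay lump on the tray, a many-sided stub 28 mm high, about 30 g; origin at the centre of its wider end
- lump5: fired-clay lump on the tray, a many-sided stub 22 mm high, about 30 g; origin at the centre of its wider end
- bowl: bystander: terracotta bowl 110 mm across, 55 mm high, beyond the fastener; origin under its centre
- jar: bystander: amber glass jar 60 mm across, 85 mm high; origin under its centre
- brush: bystander: brush lying on the bench, along its x; origin under it
- spatula: bystander: spatula lying on the bench, along its x; origin under it
- cup: bystander: white cup 72 mm across, 80 mm high; origin under its centre
- sherd: bystander: grey pot base 124 mm across, 70 mm high; origin under its centre
- block: bystander: cork block 50 x 90 x 30 mm; origin under its centre
Things that resemble listed ones, but are neither listed nor needed, are in the scene too. What is shaped like the lump1 but black or grey is not meant. Leave any black or blue look-alike of the lump2 alone.

How it is judged (in metres and radians):
On the way, in this order (a step that is already met when the one before it is completed fails the run):
1. the tray is tipped (value of joint tray above 0.6 rad), for 0.1 s.
2. all five lumps are in the hopper and the tray is back at its rest, the cover still open (x of lump1 in the frame of hopper_floor between -0.064 and 0.064 m and y of lump1 in the frame of hopper_floor between -0.064 and 0.064 m and z of each of lump1, lump2, lump3, lump4, lump5 in the frame of hopper_floor below 0.085 m and x of lump2 in the frame of hopper_floor between -0.064 and 0.064 m and y of lump2 in the frame of hopper_floor between -0.064 and 0.064 m and x of lump3 in the frame of hopper_floor between -0.064 and 0.064 m and y of lump3 in the frame of hopper_floor between -0.064 and 0.064 m and x of lump4 in the frame of hopper_floor between -0.064 and 0.064 m and y of lump4 in the frame of hopper_floor between -0.064 and 0.064 m and x of lump5 in the frame of hopper_floor between -0.064 and 0.064 m and y of lump5 in the frame of hopper_floor between -0.064 and 0.064 m and value of joint tray below 0.1 rad and value of joint cover above 0.8 rad), for 0.2 s.
3. the fastener bar is in line with the slot, the cover still open (value of joint fastener between -0.2 and 0.2 rad and value of joint cover above 0.8 rad), for 0.2 s.
4. the fingers press the cover shut over the aligned bar (value of joint fastener between -0.2 and 0.2 rad and value of joint cover below 0.035 rad and contact force between the fingers and cover above 2 N), for 0.2 s.
At the end, for the whole second after the job is handed in: All five lumps lie inside the hopper, below its rim; the tray is down (under 0.1 rad); the fastener bar is within 0.2 rad of the slot's line; the cover is shut (under 0.035 rad) and still, and the fingers press on it with more than 2 N (all of step 4 and x of lump1 in the frame of hopper_floor between -0.064 and 0.064 m and y of lump1 in the frame of hopper_floor between -0.064 and 0.064 m and z of each of lump1, lump2, lump3, lump4, lump5 in the frame of hopper_floor below 0.085 m and x of lump2 in the frame of hopper_floor between -0.064 and 0.064 m and y of lump2 in the frame of hopper_floor between -0.064 and 0.064 m and x of lump3 in the frame of hopper_floor between -0.064 and 0.064 m and y of lump3 in the frame of hopper_floor between -0.064 and 0.064 m and x of lump4 in the frame of hopper_floor between -0.064 and 0.064 m and y of lump4 in the frame of hopper_floor between -0.064 and 0.064 m and x of lump5 in the frame of hopper_floor between -0.064 and 0.064 m and y of lump5 in the frame of hopper_floor between -0.064 and 0.064 m and value of joint tray below 0.1 rad and velocity of joint cover below 0.05 rad/s); the arm keeps its last pose, push and grip.
It fails at once if a bystander is moved by more than 30 mm (distance of any of bowl, jar, brush, spatula, cup, sherd, block from where it was at the start of the episode above 0.03 m).
It also fails if it takes over 72 s, if anything falls off the work surface, if the arm or the gripper's body presses on something with over 40 N, if the wrist force passes 120 N, or if a joint passes its speed limit or range.

## Working session

There is one attempt and no reset: what is moved stays moved. The work goes in short steps, Python scripts to look and compute and a tool call to move; the robot and the scene stay as the last step left them, time stands still between calls to the robot, and variables do not carry over. Pictures are saved under pics/ and viewed, at most 10 in all, crops included, and the job is handed in when it is done.

Besides the shell and the picture viewer there is one more tool, called after "Request:" as name([rows], argument=value, ...), one row to a line, values as JSON. step_arm: Moves the arm, as the interface text tells. Shifts and turns lie within -1 to 1; 1 stands for 0.3 m of shift or 90 degrees of turn. Its arguments: {"type":"object","properties":{"plan":{"type":"array"}},"required":["plan"]}

```bash
mkdir -p pics; cat > h.py <<'E'
import numpy as np, cv2, json
from cell import ctrl
from scipy.spatial.transform import Rotation as R
def pts(im):
    h,w=im["range_z"].shape
    K=np.array([[im["fx"],0,im["cx"]],[0,im["fy"],im["cy"]],[0,0,1]])
    v,u=np.mgrid[:h,:w]; xd=(u-im["cx"])/im["fx"]; yd=(v-im["cy"])/im["fy"]
    x,y=xd.copy(),yd.copy()
    for _ in range(8):
        s=1+im["k1"]*(x*x+y*y); x,y=xd/s,yd/s
    z=im["range_z"]; P=np.dstack([x*z,y*z,z])
    T=im["T"] if "T" in im else Tt()@np.array(im["T_tool_cam"])
    T=np.array(T); return P@T[:3,:3].T+T[:3,3], z>0
def Tt(s=None):
    s=s or ctrl.read_state(); T=np.eye(4); T[:3,:3]=R.from_euler('xyz',s["tool_rot"]).as_matrix(); T[:3,3]=s["eef_pos"]; return T
def save(im,n,box=None,k=1):
    c=im["color"][:,:,::-1]
    if box: c=c[box[1]:box[3],box[0]:box[2]]
    cv2.imwrite(f"pics/{n}.png",cv2.resize(np.ascontiguousarray(c),None,fx=k,fy=k,interpolation=cv2.INTER_CUBIC))
E
python3 - <<'E'
from h import *
s=ctrl.read_state(); print(s)
a=ctrl.get_image("scene"); b=ctrl.get_image("top")
print(a["k1"],a["fx"],np.round(a["T"],2).tolist(),np.round(b["T"],2).tolist())
np.savez("im.npz",**{"sP":pts(a)[0],"tP":pts(b)[0],"sz":a["range_z"],"tz":b["range_z"],"sc":a["color"],"tc":b["color"]})
c=np.hstack([a["color"],b["color"]])
save(a,"scene",k=1.4); save(b,"top",k=1.4)
E
```

```text
{'clock': 0.0, 'qpos': array([ 1.24317831,  0.62931192,  0.03844425,  1.51835097, -0.02697669,
        0.99626683, -0.02000399]), 'qd': array([ 3.40110966e-04,  3.73542704e-04,  8.20852736e-05,  1.22861160e-03,
       -1.41185328e-04, -7.78713652e-04, -3.96442706e-04]), 'tau': array([ 2.88892006e-04, -5.63396108e+01,  1.22635078e+00, -1.93435961e+01,
        1.09373184e-02,  1.03944234e-02, -1.94905238e-05]), 'eef_pos': array([ 168.12064933, -627.30086078,  252.41669602]), 'tool_rot': array([-3.13977415e+00,  4.25766595e-05,  2.61825276e-01]), 'force': array([ 0.23665209, -0.50651625,  0.36494298]), 'torque': array([-0.02338021,  0.04216956, -0.06319743]), 'gripper_force': 0.0, 'width': 85.12382113517495}
-0.019975758430032606 379.9573004492602 [[-0.14, 0.81, -0.57, 956.99], [0.99, 0.12, -0.07, 61.51], [0.02, -0.58, -0.82, 742.03], [0.0, 0.0, 0.0, 1.0]] [[-0.02, -0.99, 0.1, 457.58], [-1.0, 0.02, 0.01, -22.55], [-0.01, -0.1, -1.0, 974.76], [0.0, 0.0, 0.0, 1.0]]
```

View pics/scene.png

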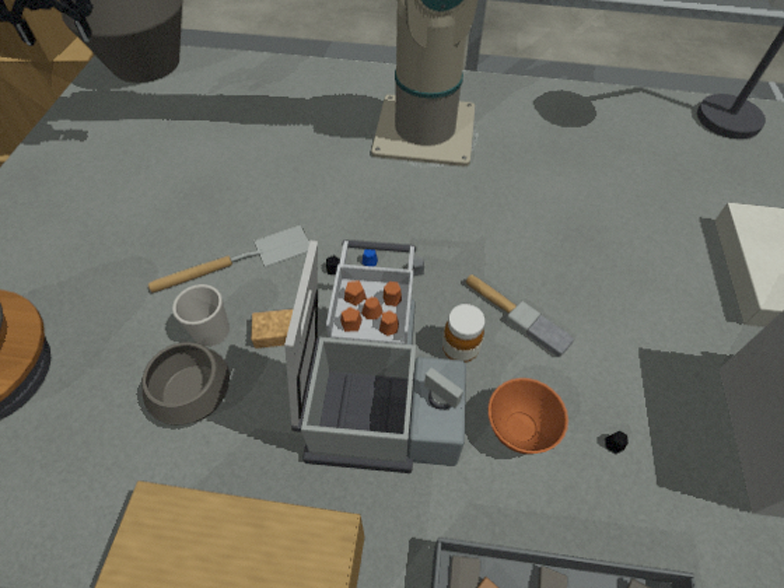

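View pics/top.png

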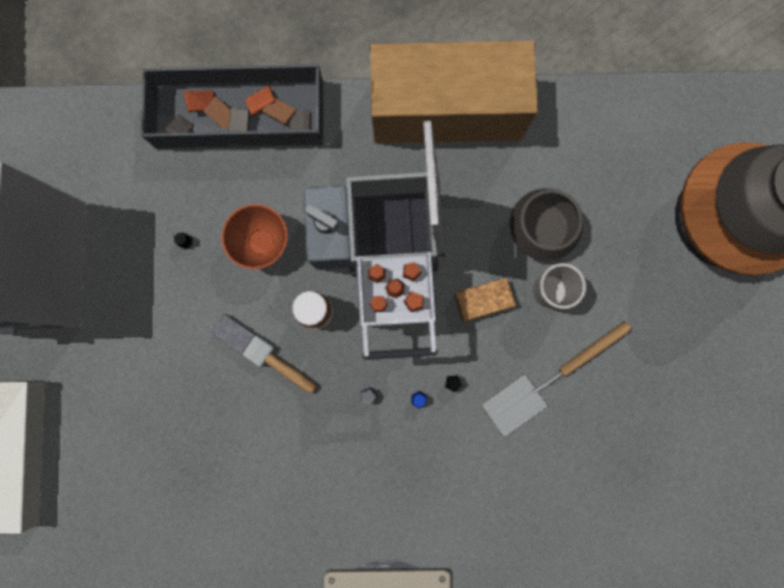

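The scene view shows the crusher with its tray towards the robot (handle at about (378,243)), the cover standing open at (303,340), and the bar at (443,387). In the top view the handle is at (400,352), the bar at (322,218) and the hopper at (390,218). The five orange-brown lumps are on the tray. The grey, blue and black stubs on the bench, at top-view (368,396), (419,400), (453,382) and (183,240), are look-alikes. I only need to tilt the tray, so I never reach for a lump.

```bash
python3 - <<'E'
from h import *
d=np.load("im.npz"); P=d["tP"]; z=d["tz"]; c=d["tc"].astype(int)
S=d["sP"]
def reg(P,x0,x1,y0,y1,z0,z1):
    m=(P[...,0]>x0)&(P[...,0]<x1)&(P[...,1]>y0)&(P[...,1]<y1)&(P[...,2]>z0)&(P[...,2]<z1); return P[m]
# bench height
b=reg(P,250,320,-80,80,-30,30); print("bench z",np.median(b[:,2]))
# pixel-> approximate world for landmarks (top full-res pixel)
for n,(u,v) in dict(handle=(400,352),bar=(322,218),rimL=(350,200),apron=(315,245),rimtop=(390,177),coverTop=(430,170),lump3=(395,287)).items():
    u/=1.4;v/=1.4; q=P[int(v)-2:int(v)+3,int(u)-2:int(u)+3].reshape(-1,3); print(n,np.round(q[q[:,2].argmax()],0),np.round(np.median(q,0),0))
ap=reg(P,430,700,0,130,88,99); print("apron",len(ap)); r=cv2.minAreaRect(ap[:,:2].astype(np.float32)); print(r)
for cam,Q in (("top",P),("scene",S)):
    ap=reg(Q,430,700,0,130,88,99); print(cam,"apron",len(ap),cv2.minAreaRect(ap[:,:2].astype(np.float32)))
    h=reg(Q,340,420,-80,60,125,155); print(" handle",len(h),h.min(0),h.max(0))
    h=reg(Q,460,600,20,110,112,150); print(" bar",len(h),np.round(h.min(0)),np.round(h.max(0)),cv2.minAreaRect(h[:,:2].astype(np.float32)))
E
```

```text
bench z 0.9840531476502292
handle [458. -29. 147.] [458. -27. 144.]
bar [664.  84. 143.] [660.  84. 141.]
rimL [690.  44. 114.] [699.  44. 108.]
apron [626.  97.  98.] [627. 102.  95.]
rimtop [727. -13. 112.] [730. -17. 109.]
coverTop [668. -65. 320.] [674. -69. 316.]
lump3 [551. -20. 139.] [553. -23. 137.]
apron 1127
((602.7664184570312, 79.95719909667969), (87.865966796875, 197.018798828125), 85.8589859008789)
top apron 1127 ((602.7664184570312, 79.95719909667969), (87.865966796875, 197.018798828125), 85.8589859008789)Traceback (most recent call last):
  File "<stdin>", line 14, in <module>
    return umr_minimum(a, axis, None, out, keepdims, initial, where)
ValueError: zero-size array to reduction operation minimum which has no identity
```

```bash
python3 - <<'E'
from h import *
d=np.load("im.npz")
def reg(P,x0,x1,y0,y1,z0,z1):
    m=(P[...,0]>x0)&(P[...,0]<x1)&(P[...,1]>y0)&(P[...,1]<y1)&(P[...,2]>z0)&(P[...,2]<z1); return P[m]
for cam in "ts":
    P=d[cam+"P"]
    h=reg(P,435,480,-70,25,132,152); f=cv2.fitLine(h[:,:2].astype(np.float32),cv2.DIST_HUBER,0,.01,.01).ravel()
    print(cam,"handle",len(h),np.round(np.percentile(h,[1,50,99],axis=0)).tolist(),np.round(f,3), "yaw",np.arctan(-f[0]/f[1]))
    ap=reg(P,580,730,50,125,90,98); print(" apron",len(ap),cv2.minAreaRect(ap[:,:2].astype(np.float32)),np.round(np.percentile(ap,[1,50,99],axis=0)).tolist())
    b=reg(P,620,710,50,125,120,150); print(" bar",len(b),np.round(np.median(b,0)),cv2.minAreaRect(b[:,:2].astype(np.float32)), np.percentile(b[:,2],95))
    r=reg(P,570,750,-70,60,104,116); print(" rim",len(r),cv2.minAreaRect(r[:,:2].astype(np.float32)))
    # cover: high points
    k=reg(P,560,760,-120,-40,180,340); f=cv2.fitLine(k[:,:2].astype(np.float32),cv2.DIST_HUBER,0,.01,.01).ravel(); print(" cover",len(k),np.round(k.min(0)),np.round(k.max(0)),np.round(f,3))
E
```

```text
t handle 305 [[449.0, -70.0, 139.0], [456.0, -17.0, 144.0], [477.0, 24.0, 147.0]] [ 1.10000e-02 -1.00000e+00  4.56608e+02 -2.19830e+01] yaw 0.010743693
 apron 1307 ((662.8079833984375, 83.21072387695312), (119.76839447021484, 69.36767578125), 2.5585339069366455) [[604.0, 50.0, 90.0], [656.0, 81.0, 94.0], [721.0, 117.0, 98.0]]
 bar 174 [661.  84. 140.] ((662.825927734375, 86.07890319824219), (50.33002471923828, 12.700519561767578), 57.676605224609375) 142.7492986664986
 rim 835 ((653.33447265625, -10.544818878173828), (166.36074829101562, 118.61492919921875), 0.05697512626647949)
 cover 574 [607. -90. 180.] [734. -62. 320.] [ 9.9800e-01  6.3000e-02  6.6456e+02 -7.0271e+01]
s handle 280 [[449.0, -69.0, 137.0], [458.0, -20.0, 143.0], [476.0, 24.0, 147.0]] [ 3.20000e-02 -9.99000e-01  4.57657e+02 -2.20580e+01] yaw 0.032042578
 apron 1734 ((665.0243530273438, 83.74372863769531), (126.95085906982422, 71.48495483398438), 1.9185545444488525) [[604.0, 51.0, 91.0], [681.0, 84.0, 95.0], [721.0, 119.0, 97.0]]
 bar 326 [664.  88. 140.] ((661.7036743164062, 87.222900390625), (50.82844161987305, 13.530610084533691), 58.61887741088867) 141.95974051709626
 rim 1283 ((651.5668334960938, -11.551280975341797), (163.6217498779297, 121.34520721435547), 1.6708731651306152)
 cover 1509 [606. -83. 180.] [733. -60. 319.] [ 1.00000e+00  2.30000e-02  6.78771e+02 -6.89500e+01]
```

Request:
step_arm([
  {"dx": 0.04,"dy": -0.05,"gripper": 0.45},
  {"dx": 0.09,"dy": -0.108,"gripper": 0.45},
  {"dx": 0.09,"dy": -0.108,"gripper": 0.45},
  {"dx": 0.09,"dy": -0.108,"gripper": 0.45},
  {"dx": 0.09,"dy": -0.108,"gripper": 0.45},
  {"dx": 0.09,"dy": -0.108,"gripper": 0.45},
  {"dx": 0.09,"dy": -0.108,"gripper": 0.45},
  {"dx": 0.09,"dy": -0.108,"gripper": 0.45},
  {"dx": 0.09,"dy": -0.108,"gripper": 0.45},
  {"dx": 0.09,"dy": -0.108,"gripper": 0.45},
  {"dx": 0.09,"dy": -0.108,"gripper": 0.45},
  {"dx": 0.09,"dy": -0.108,"gripper": 0.45},
  {"dx": 0.09,"dy": -0.108,"gripper": 0.45},
  {"dx": 0.09,"dy": -0.108,"gripper": 0.45},
  {"dx": 0.09,"dy": -0.108,"gripper": 0.45},
  {"dx": 0.09,"dy": -0.108,"gripper": 0.45},
  {"dx": 0.09,"dy": -0.108,"gripper": 0.45},
  {"gripper": 0.45},
])

```text
invalid input
```

Request:
step_arm([
  {"az": -0.061,"gripper": 0.45},
  {"az": -0.1,"gripper": 0.45},
  {"az": -0.1,"gripper": 0.45},
  {"az": -0.1,"gripper": 0.45},
  {"az": -0.1,"gripper": 0.45},
  {"az": -0.1,"gripper": 0.45},
  {"az": -0.1,"gripper": 0.45},
  {"az": -0.1,"gripper": 0.45},
  {"az": -0.1,"gripper": 0.45},
  {"gripper": 0.45},
  {"gripper": 0.45},
])

```text
invalid input
```

Request:
step_arm([
  {"dx": 0.04,"dy": -0.05,"dz": 0,"ax": 0,"ay": 0,"az": 0,"gripper": 0.45},
])

```text
clock: 0.22
eef_pos: [174.8, -610.8, 252.5]
tool_rot: [-3.141, 0.001, 0.26]
force: [-0.6, 0.1, 0.1]
width: 69.8
gripper_force: 0.0
```

All keys are required, so I'll write full rows.

Request:
step_arm([
  {"dx": 0.09,"dy": -0.108,"dz": 0,"ax": 0,"ay": 0,"az": 0,"gripper": 0.45},
  {"dx": 0.09,"dy": -0.108,"dz": 0,"ax": 0,"ay": 0,"az": 0,"gripper": 0.45},
  {"dx": 0.09,"dy": -0.108,"dz": 0,"ax": 0,"ay": 0,"az": 0,"gripper": 0.45},
  {"dx": 0.09,"dy": -0.108,"dz": 0,"ax": 0,"ay": 0,"az": 0,"gripper": 0.45},
  {"dx": 0.09,"dy": -0.108,"dz": 0,"ax": 0,"ay": 0,"az": 0,"gripper": 0.45},
  {"dx": 0.09,"dy": -0.108,"dz": 0,"ax": 0,"ay": 0,"az": 0,"gripper": 0.45},
  {"dx": 0.09,"dy": -0.108,"dz": 0,"ax": 0,"ay": 0,"az": 0,"gripper": 0.45},
  {"dx": 0.09,"dy": -0.108,"dz": 0,"ax": 0,"ay": 0,"az": 0,"gripper": 0.45},
  {"dx": 0.09,"dy": -0.108,"dz": 0,"ax": 0,"ay": 0,"az": 0,"gripper": 0.45},
  {"dx": 0.09,"dy": -0.108,"dz": 0,"ax": 0,"ay": 0,"az": 0,"gripper": 0.45},
  {"dx": 0.09,"dy": -0.108,"dz": 0,"ax": 0,"ay": 0,"az": 0,"gripper": 0.45},
  {"dx": 0.09,"dy": -0.108,"dz": 0,"ax": 0,"ay": 0,"az": 0,"gripper": 0.45},
  {"dx": 0.09,"dy": -0.108,"dz": 0,"ax": 0,"ay": 0,"az": 0,"gripper": 0.45},
  {"dx": 0.09,"dy": -0.108,"dz": 0,"ax": 0,"ay": 0,"az": 0,"gripper": 0.45},
  {"dx": 0.09,"dy": -0.108,"dz": 0,"ax": 0,"ay": 0,"az": 0,"gripper": 0.45},
  {"dx": 0.06,"dy": -0.07,"dz": 0,"ax": 0,"ay": 0,"az": 0,"gripper": 0.45},
  {"dx": 0,"dy": 0,"dz": 0,"ax": 0,"ay": 0,"az": 0,"gripper": 0.45},
])

```text
clock: 2.35
eef_pos: [453.9, -8.9, 253.1]
tool_rot: [-3.141, -0.0, 0.266]
force: [-0.0, 0.2, -0.8]
width: 38.2
gripper_force: 0.0
```

Request:
step_arm([
  {"dx": 0,"dy": 0,"dz": 0,"ax": 0,"ay": 0,"az": -0.061,"gripper": 0.45},
  {"dx": 0,"dy": 0,"dz": 0,"ax": 0,"ay": 0,"az": -0.1,"gripper": 0.45},
  {"dx": 0,"dy": 0,"dz": 0,"ax": 0,"ay": 0,"az": -0.1,"gripper": 0.45},
  {"dx": 0,"dy": 0,"dz": 0,"ax": 0,"ay": 0,"az": -0.1,"gripper": 0.45},
  {"dx": 0,"dy": 0,"dz": 0,"ax": 0,"ay": 0,"az": -0.1,"gripper": 0.45},
  {"dx": 0,"dy": 0,"dz": 0,"ax": 0,"ay": 0,"az": -0.1,"gripper": 0.45},
  {"dx": 0,"dy": 0,"dz": 0,"ax": 0,"ay": 0,"az": -0.1,"gripper": 0.45},
  {"dx": 0,"dy": 0,"dz": 0,"ax": 0,"ay": 0,"az": -0.1,"gripper": 0.45},
  {"dx": 0,"dy": 0,"dz": 0,"ax": 0,"ay": 0,"az": -0.1,"gripper": 0.45},
  {"dx": 0,"dy": 0,"dz": 0,"ax": 0,"ay": 0,"az": 0,"gripper": 0.45},
  {"dx": 0,"dy": 0,"dz": 0,"ax": 0,"ay": 0,"az": 0,"gripper": 0.45},
])

```text
clock: 3.72
eef_pos: [453.0, -11.8, 253.2]
tool_rot: [-3.141, 0.0, 1.61]
force: [1.3, 0.3, 0.0]
width: 38.5
gripper_force: 0.0
```

```bash
python3 - <<'E'
from h import *
s=ctrl.read_state(); print(s["eef_pos"],s["tool_rot"],np.round(s["qpos"],2),s["width"])
T=Tt(s); a=ctrl.get_image("wrist"); print(np.round(a["T_tool_cam"],2).tolist())
P,ok=pts(a); m=ok&(P[...,2]>132)&(P[...,2]<152)&(P[...,0]<485)&(P[...,0]>430)&(abs(P[...,1]+25)<44)
h=P[m]; print(len(h)); f=cv2.fitLine(h[:,:2].astype(np.float32),cv2.DIST_HUBER,0,.01,.01).ravel(); print(f,np.percentile(h,[2,50,98],axis=0).round(1))
save(a,"w1",k=1)
E
```

```text
[453.01937672 -11.84983646 253.19904477] [-3.14112018e+00  3.59407434e-04  1.61049874e+00] [ 0.28  0.38 -0.43  2.03  0.22  0.78 -0.24] 38.47344166431656
[[0.0, -0.97, -0.26, 66.73], [1.0, 0.0, 0.0, -0.36], [-0.0, -0.26, 0.97, -121.56], [0.0, 0.0, 0.0, 1.0]]
1506
[ 4.1463722e-02 -9.9914002e-01  4.5522217e+02 -2.2766987e+01] [[448.4 -67.2 139.6]
 [455.  -21.2 144.1]
 [461.4  17.4 146. ]]
```

View pics/w1.png

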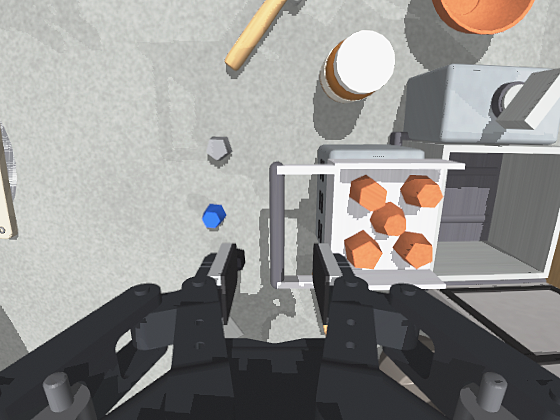

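The wrist view shows the handle bar at (277,225), between the open fingers at x 225 and 330. All five lumps are on the tray, and the grey and blue look-alikes lie clear on the bench. I'll go down and grip.

Request:
step_arm([
  {"dx": 0,"dy": 0.006,"dz": 0.06,"ax": 0,"ay": 0,"az": 0,"gripper": 0.45},
  {"dx": 0,"dy": 0,"dz": 0.09,"ax": 0,"ay": 0,"az": 0,"gripper": 0.45},
  {"dx": 0,"dy": 0,"dz": 0.09,"ax": 0,"ay": 0,"az": 0,"gripper": 0.45},
  {"dx": 0,"dy": 0,"dz": 0.08,"ax": 0,"ay": 0,"az": 0,"gripper": 0.45},
  {"dx": 0,"dy": 0,"dz": 0.052,"ax": 0,"ay": 0,"az": 0,"gripper": 0.45},
  {"dx": 0,"dy": 0,"dz": 0,"ax": 0,"ay": 0,"az": 0,"gripper": 0.45},
  {"dx": 0,"dy": 0,"dz": 0,"ax": 0,"ay": 0,"az": 0,"gripper": 0},
  {"dx": 0,"dy": 0,"dz": 0,"ax": 0,"ay": 0,"az": 0,"gripper": 0},
  {"dx": 0,"dy": 0,"dz": 0,"ax": 0,"ay": 0,"az": 0,"gripper": 0},
  {"dx": 0,"dy": 0,"dz": 0,"ax": 0,"ay": 0,"az": 0,"gripper": 0},
  {"dx": 0,"dy": 0,"dz": 0,"ax": 0,"ay": 0,"az": 0,"gripper": 0},
])

```text
clock: 5.15
eef_pos: [454.7, -11.0, 142.5]
tool_rot: [-3.141, 0.0, 1.614]
force: [-2.7, 1.5, 6.7]
width: 10.0
gripper_force: 58.6
```

Request:
step_arm([
  {"dx": 0,"dy": 0.012,"dz": -0.048,"ax": 0,"ay": 0,"az": 0,"gripper": 0},
  {"dx": 0,"dy": 0.017,"dz": -0.047,"ax": 0,"ay": 0,"az": 0,"gripper": 0},
  {"dx": 0,"dy": 0.021,"dz": -0.045,"ax": 0,"ay": 0,"az": 0,"gripper": 0},
  {"dx": 0,"dy": 0.026,"dz": -0.043,"ax": 0,"ay": 0,"az": 0,"gripper": 0},
  {"dx": 0,"dy": 0.03,"dz": -0.04,"ax": 0,"ay": 0,"az": 0,"gripper": 0},
])

```text
clock: 5.78
eef_pos: [483.4, -9.8, 208.3]
tool_rot: [-3.134, 0.0, 1.614]
force: [-5.8, 0.5, -1.6]
width: 9.7
gripper_force: 58.3
```

Forces are small, so I'll continue to about 1.22 rad and hold.

Request:
step_arm([
  {"dx": 0,"dy": 0.033,"dz": -0.037,"ax": 0,"ay": 0,"az": 0,"gripper": 0},
  {"dx": 0,"dy": 0.037,"dz": -0.033,"ax": 0,"ay": 0,"az": 0,"gripper": 0},
  {"dx": 0,"dy": 0.04,"dz": -0.029,"ax": 0,"ay": 0,"az": 0,"gripper": 0},
  {"dx": 0,"dy": 0.043,"dz": -0.025,"ax": 0,"ay": 0,"az": 0,"gripper": 0},
  {"dx": 0,"dy": 0.045,"dz": -0.021,"ax": 0,"ay": 0,"az": 0,"gripper": 0},
  {"dx": 0,"dy": 0.047,"dz": -0.016,"ax": 0,"ay": 0,"az": 0,"gripper": 0},
  {"dx": 0,"dy": 0.048,"dz": -0.011,"ax": 0,"ay": 0,"az": 0,"gripper": 0},
  {"dx": 0,"dy": 0.01,"dz": -0.002,"ax": 0,"ay": 0,"az": 0,"gripper": 0},
  {"dx": 0,"dy": 0,"dz": 0,"ax": 0,"ay": 0,"az": 0,"gripper": 0},
  {"dx": 0,"dy": 0,"dz": 0,"ax": 0,"ay": 0,"az": 0,"gripper": 0},
  {"dx": 0,"dy": 0,"dz": 0,"ax": 0,"ay": 0,"az": 0,"gripper": 0},
  {"dx": 0,"dy": 0,"dz": 0,"ax": 0,"ay": 0,"az": 0,"gripper": 0},
])

```text
clock: 7.28
eef_pos: [577.5, -5.5, 262.8]
tool_rot: [3.141, 0.0, 1.614]
force: [-4.2, 0.3, 12.0]
width: 9.6
gripper_force: 63.1
```

```bash
python3 - <<'E'
from h import *
a=ctrl.get_image("scene"); save(a,"s2",(180,140,420,360),3)
E
```

```text
(no output)
```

View pics/s2.png

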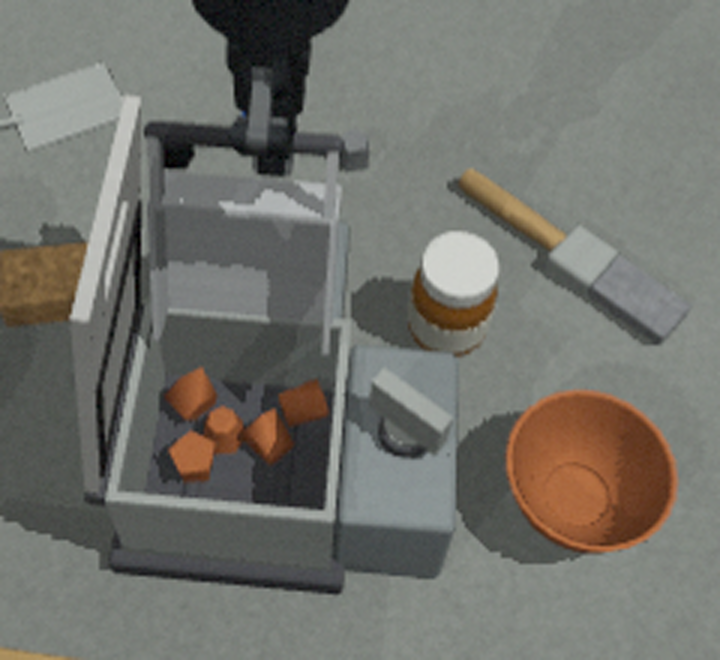

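All five lumps are in the hopper (crop (160–330, 370–480)) and the tray is empty. I'll lower it by reversing the arc.

Request:
step_arm([
  {"dx": 0,"dy": -0.01,"dz": 0.002,"ax": 0,"ay": 0,"az": 0,"gripper": 0},
  {"dx": 0,"dy": -0.048,"dz": 0.011,"ax": 0,"ay": 0,"az": 0,"gripper": 0},
  {"dx": 0,"dy": -0.047,"dz": 0.016,"ax": 0,"ay": 0,"az": 0,"gripper": 0},
  {"dx": 0,"dy": -0.045,"dz": 0.021,"ax": 0,"ay": 0,"az": 0,"gripper": 0},
  {"dx": 0,"dy": -0.043,"dz": 0.025,"ax": 0,"ay": 0,"az": 0,"gripper": 0},
  {"dx": 0,"dy": -0.04,"dz": 0.029,"ax": 0,"ay": 0,"az": 0,"gripper": 0},
  {"dx": 0,"dy": -0.037,"dz": 0.033,"ax": 0,"ay": 0,"az": 0,"gripper": 0},
  {"dx": 0,"dy": -0.033,"dz": 0.037,"ax": 0,"ay": 0,"az": 0,"gripper": 0},
  {"dx": 0,"dy": -0.03,"dz": 0.04,"ax": 0,"ay": 0,"az": 0,"gripper": 0},
  {"dx": 0,"dy": -0.026,"dz": 0.043,"ax": 0,"ay": 0,"az": 0,"gripper": 0},
  {"dx": 0,"dy": -0.021,"dz": 0.045,"ax": 0,"ay": 0,"az": 0,"gripper": 0},
  {"dx": 0,"dy": -0.017,"dz": 0.047,"ax": 0,"ay": 0,"az": 0,"gripper": 0},
  {"dx": 0,"dy": -0.012,"dz": 0.048,"ax": 0,"ay": 0,"az": 0,"gripper": 0},
  {"dx": 0,"dy": 0,"dz": 0,"ax": 0,"ay": 0,"az": 0,"gripper": 0},
  {"dx": 0,"dy": 0,"dz": 0,"ax": 0,"ay": 0,"az": 0,"gripper": 0},
])

```text
clock: 9.2
eef_pos: [455.6, -11.0, 142.3]
tool_rot: [3.141, 0.0, 1.614]
force: [-0.7, 0.2, 0.5]
width: 9.7
gripper_force: 71.7
```

Request:
step_arm([
  {"dx": 0,"dy": 0,"dz": 0,"ax": 0,"ay": 0,"az": 0,"gripper": 0.4},
  {"dx": 0,"dy": 0,"dz": 0,"ax": 0,"ay": 0,"az": 0,"gripper": 0.4},
  {"dx": 0,"dy": 0,"dz": 0,"ax": 0,"ay": 0,"az": 0,"gripper": 0.4},
  {"dx": 0,"dy": 0,"dz": -0.07,"ax": 0,"ay": 0,"az": 0,"gripper": 0.4},
  {"dx": 0,"dy": 0,"dz": -0.1,"ax": 0,"ay": 0,"az": 0,"gripper": 0.4},
  {"dx": 0,"dy": 0,"dz": -0.1,"ax": 0,"ay": 0,"az": 0,"gripper": 0.4},
  {"dx": 0,"dy": 0,"dz": -0.1,"ax": 0,"ay": 0,"az": 0,"gripper": 0.4},
  {"dx": 0.049,"dy": 0.117,"dz": 0,"ax": 0,"ay": 0,"az": 0,"gripper": 0.4},
  {"dx": 0.049,"dy": 0.117,"dz": 0,"ax": 0,"ay": 0,"az": 0,"gripper": 0.4},
  {"dx": 0.049,"dy": 0.117,"dz": 0,"ax": 0,"ay": 0,"az": 0,"gripper": 0.4},
  {"dx": 0.049,"dy": 0.117,"dz": 0,"ax": 0,"ay": 0,"az": 0,"gripper": 0.4},
  {"dx": 0.049,"dy": 0.117,"dz": 0,"ax": 0,"ay": 0,"az": 0,"gripper": 0.4},
  {"dx": 0.049,"dy": 0.117,"dz": 0,"ax": 0,"ay": 0,"az": 0,"gripper": 0.4},
  {"dx": 0,"dy": 0,"dz": 0,"ax": 0,"ay": 0,"az": 0.095,"gripper": 0.4},
  {"dx": 0,"dy": 0,"dz": 0,"ax": 0,"ay": 0,"az": 0.095,"gripper": 0.4},
  {"dx": 0,"dy": 0,"dz": 0,"ax": 0,"ay": 0,"az": 0.095,"gripper": 0.4},
  {"dx": 0,"dy": 0,"dz": 0,"ax": 0,"ay": 0,"az": 0.095,"gripper": 0.4},
  {"dx": 0,"dy": 0,"dz": 0,"ax": 0,"ay": 0,"az": 0,"gripper": 0.4},
  {"dx": 0,"dy": 0,"dz": 0,"ax": 0,"ay": 0,"az": 0,"gripper": 0.4},
])

```text
clock: 11.58
eef_pos: [661.6, 86.3, 252.6]
tool_rot: [-3.141, 0.0, 1.02]
force: [-0.0, 0.6, -0.7]
width: 34.2
gripper_force: 0.0
```

```bash
python3 - <<'E'
from h import *
s=ctrl.read_state(); print(s["eef_pos"],s["tool_rot"],np.round(s["qpos"],2),s["width"])
a=ctrl.get_image("wrist"); P,ok=pts(a); save(a,"w2",k=1)
m=ok&(P[...,2]>122)&(P[...,2]<150)&(abs(P[...,0]-662)<45)&(abs(P[...,1]-87)<40)
b=P[m]; print(len(b),cv2.minAreaRect(b[:,:2].astype(np.float32)),np.median(b,0))
E
```

```text
[661.60390357  86.3399925  252.62707135] [-3.14138895e+00  1.41736580e-04  1.01995681e+00] [-0.03  0.66 -0.24  1.46  0.17  1.04 -0.87] 34.1758811199543
964 ((662.2361450195312, 86.987548828125), (50.46902847290039, 11.944809913635254), 58.35453414916992) [663.14145667  88.93220898 141.05536956]
```

View pics/w2.png

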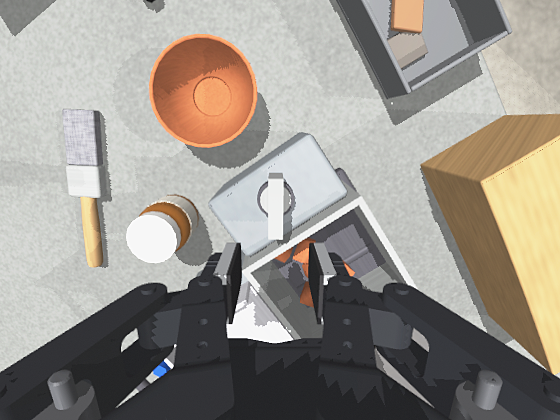

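The bar is at (276,205), midway between the fingers and aligned with them. I measured its centre at (662,87) and its angle at 1.018. I'll go down, grip and turn by −0.977 rad (az +0.622).

Request:
step_arm([
  {"dx": 0.002,"dy": 0,"dz": 0.085,"ax": 0,"ay": 0,"az": 0,"gripper": 0.4},
  {"dx": 0,"dy": 0,"dz": 0.1,"ax": 0,"ay": 0,"az": 0,"gripper": 0.4},
  {"dx": 0,"dy": 0,"dz": 0.1,"ax": 0,"ay": 0,"az": 0,"gripper": 0.4},
  {"dx": 0,"dy": 0,"dz": 0.08,"ax": 0,"ay": 0,"az": 0,"gripper": 0.4},
  {"dx": 0,"dy": 0,"dz": 0.04,"ax": 0,"ay": 0,"az": 0,"gripper": 0.4},
  {"dx": 0,"dy": 0,"dz": 0,"ax": 0,"ay": 0,"az": 0,"gripper": 0.4},
  {"dx": 0,"dy": 0,"dz": 0,"ax": 0,"ay": 0,"az": 0,"gripper": 0},
  {"dx": 0,"dy": 0,"dz": 0,"ax": 0,"ay": 0,"az": 0,"gripper": 0},
  {"dx": 0,"dy": 0,"dz": 0,"ax": 0,"ay": 0,"az": 0,"gripper": 0},
  {"dx": 0,"dy": 0,"dz": 0,"ax": 0,"ay": 0,"az": 0,"gripper": 0},
])

```text
clock: 12.88
eef_pos: [662.7, 87.1, 132.6]
tool_rot: [3.14, -0.001, 1.017]
force: [-1.6, -0.2, 6.2]
width: 11.1
gripper_force: 59.4
```

Request:
step_arm([
  {"dx": 0,"dy": 0,"dz": 0,"ax": 0,"ay": 0,"az": 0.062,"gripper": 0},
  {"dx": 0,"dy": 0,"dz": 0,"ax": 0,"ay": 0,"az": 0.08,"gripper": 0},
  {"dx": 0,"dy": 0,"dz": 0,"ax": 0,"ay": 0,"az": 0.08,"gripper": 0},
  {"dx": 0,"dy": 0,"dz": 0,"ax": 0,"ay": 0,"az": 0.08,"gripper": 0},
  {"dx": 0,"dy": 0,"dz": 0,"ax": 0,"ay": 0,"az": 0.08,"gripper": 0},
  {"dx": 0,"dy": 0,"dz": 0,"ax": 0,"ay": 0,"az": 0.08,"gripper": 0},
  {"dx": 0,"dy": 0,"dz": 0,"ax": 0,"ay": 0,"az": 0.08,"gripper": 0},
  {"dx": 0,"dy": 0,"dz": 0,"ax": 0,"ay": 0,"az": 0.08,"gripper": 0},
  {"dx": 0,"dy": 0,"dz": 0,"ax": 0,"ay": 0,"az": 0,"gripper": 0},
  {"dx": 0,"dy": 0,"dz": 0,"ax": 0,"ay": 0,"az": 0,"gripper": 0},
])

```text
clock: 14.12
eef_pos: [662.8, 86.8, 132.6]
tool_rot: [3.142, -0.002, 0.04]
force: [-0.6, -0.4, 6.2]
width: 11.0
gripper_force: 59.6
```

Request:
step_arm([
  {"dx": 0,"dy": 0,"dz": 0,"ax": 0,"ay": 0,"az": 0,"gripper": 0.4},
  {"dx": 0,"dy": 0,"dz": 0,"ax": 0,"ay": 0,"az": 0,"gripper": 0.4},
  {"dx": 0,"dy": 0,"dz": 0,"ax": 0,"ay": 0,"az": 0,"gripper": 0.4},
  {"dx": 0,"dy": 0,"dz": -0.08,"ax": 0,"ay": 0,"az": 0,"gripper": 0.4},
  {"dx": 0,"dy": 0,"dz": -0.12,"ax": 0,"ay": 0,"az": 0,"gripper": 0.4},
  {"dx": 0,"dy": 0,"dz": -0.12,"ax": 0,"ay": 0,"az": 0,"gripper": 0.4},
  {"dx": 0,"dy": 0,"dz": -0.12,"ax": 0,"ay": 0,"az": 0,"gripper": 0.4},
  {"dx": 0,"dy": 0,"dz": -0.12,"ax": 0,"ay": 0,"az": 0,"gripper": 0},
  {"dx": 0,"dy": 0,"dz": -0.12,"ax": 0,"ay": 0,"az": 0,"gripper": 0},
  {"dx": 0,"dy": 0,"dz": -0.12,"ax": 0,"ay": 0,"az": 0,"gripper": 0},
  {"dx": 0,"dy": 0,"dz": 0,"ax": 0,"ay": 0,"az": 0,"gripper": 0},
  {"dx": 0,"dy": 0,"dz": 0,"ax": 0,"ay": 0,"az": 0,"gripper": 0},
])

```text
clock: 15.62
eef_pos: [661.5, 86.7, 370.3]
tool_rot: [3.141, 0.001, 0.04]
force: [-0.7, -0.0, -0.2]
width: -0.1
gripper_force: 0.0
```

```bash
python3 - <<'E'
from h import *
s=ctrl.read_state(); print(s["eef_pos"],s["tool_rot"],np.round(s["qpos"],2),s["width"])
a=ctrl.get_image("scene"); P,ok=pts(a); save(a,"s3",(180,140,420,360),3)
m=ok&(P[...,2]>125)&(P[...,2]<150)&(abs(P[...,0]-662)<45)&(abs(P[...,1]-87)<40)
b=P[m]; print(len(b),cv2.minAreaRect(b[:,:2].astype(np.float32)),np.median(b,0))
k=P[ok&(abs(P[...,0]-670)<75)&(abs(P[...,1]+75)<50)&(P[...,2]>130)&(P[...,2]<340)]
# crusher frame
y=.0425;c=np.array([666.5,-18]);Rm=np.array([[np.cos(y),np.sin(y)],[-np.sin(y),np.cos(y)]])
q=(k[:,:2]-c)@Rm.T
print(len(k)); 
for z0 in range(140,330,30):
    n=abs(k[:,2]-z0)<8; print(z0,n.sum(),np.round(np.percentile(q[n],[3,50,97],axis=0),1).tolist() if n.sum() else 0)
E
```

```text
[661.53399946  86.70789908 370.32879988] [3.14143274e+00 1.45738220e-03 4.02789283e-02] [-0.21  0.57  0.07  1.29 -0.04  1.28 -1.67] -0.08415535783889995
218 ((661.6832275390625, 87.32386016845703), (51.33943557739258, 11.930587768554688), 2.486727476119995) [665.49965657  87.24315515 140.66918682]
1824
140 107 [[-70.9, -72.1], [-6.8, -65.9], [63.2, -49.6]]
170 86 [[-54.1, -69.3], [18.4, -62.4], [63.3, -60.2]]
200 100 [[-51.7, -65.2], [25.4, -59.0], [63.3, -56.4]]
230 168 [[-52.6, -61.2], [18.1, -53.7], [63.1, -52.4]]
260 117 [[-60.9, -58.3], [21.1, -52.0], [63.1, -50.8]]
290 103 [[-59.1, -55.4], [46.9, -48.5], [63.2, -47.2]]
320 494 [[-59.0, -52.7], [7.8, -48.6], [62.2, -45.0]]
```

View pics/s3.png

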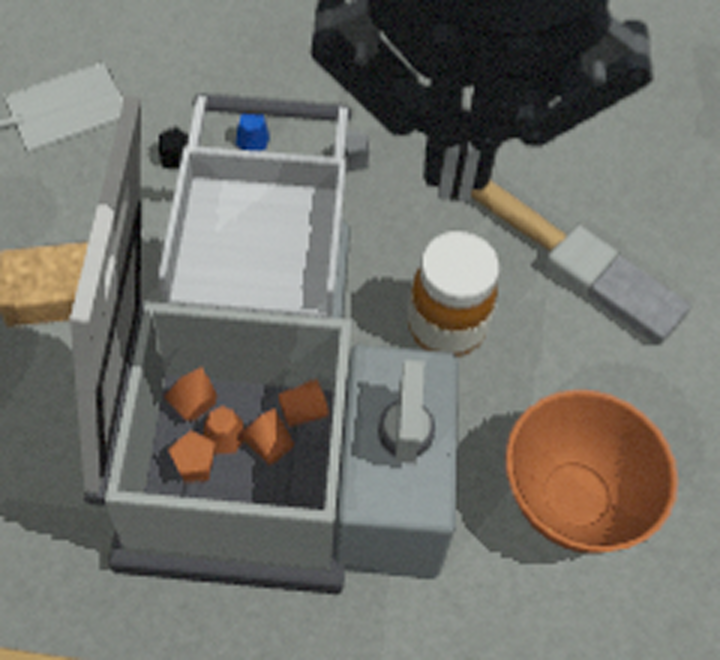

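The bar now reads 0.043 rad in the world frame, in line with the crusher's yaw, at crop (412,400). The tray is down and the lumps are inside. I'll rotate the closed gripper so its wide axis lies along the hinge, pass over the open cover and come down behind it.

Request:
step_arm([
  {"dx": 0,"dy": 0,"dz": 0,"ax": 0,"ay": 0,"az": -0.1,"gripper": 0},
  {"dx": 0,"dy": 0,"dz": 0,"ax": 0,"ay": 0,"az": -0.1,"gripper": 0},
  {"dx": 0,"dy": 0,"dz": 0,"ax": 0,"ay": 0,"az": -0.1,"gripper": 0},
  {"dx": 0,"dy": 0,"dz": 0,"ax": 0,"ay": 0,"az": -0.1,"gripper": 0},
  {"dx": 0,"dy": 0,"dz": 0,"ax": 0,"ay": 0,"az": -0.1,"gripper": 0},
  {"dx": 0,"dy": 0,"dz": 0,"ax": 0,"ay": 0,"az": -0.1,"gripper": 0},
  {"dx": 0,"dy": 0,"dz": 0,"ax": 0,"ay": 0,"az": -0.1,"gripper": 0},
  {"dx": 0,"dy": 0,"dz": 0,"ax": 0,"ay": 0,"az": -0.1,"gripper": 0},
  {"dx": 0,"dy": 0,"dz": 0,"ax": 0,"ay": 0,"az": -0.1,"gripper": 0},
  {"dx": 0,"dy": 0,"dz": 0,"ax": 0,"ay": 0,"az": -0.1,"gripper": 0},
  {"dx": 0,"dy": 0,"dz": -0.03,"ax": 0,"ay": 0,"az": 0,"gripper": 0},
  {"dx": 0,"dy": 0,"dz": 0,"ax": 0,"ay": 0,"az": 0,"gripper": 0},
])

```text
clock: 17.18
eef_pos: [662.3, 86.8, 380.6]
tool_rot: [3.141, -0.0, 1.608]
force: [1.0, -0.2, -0.3]
width: 0.0
gripper_force: 0.0
```

Request:
step_arm([
  {"dx": -0.11,"dy": 0,"dz": 0,"ax": 0,"ay": 0,"az": 0,"gripper": 0},
  {"dx": -0.11,"dy": 0,"dz": 0,"ax": 0,"ay": 0,"az": 0,"gripper": 0},
  {"dx": -0.11,"dy": 0,"dz": 0,"ax": 0,"ay": 0,"az": 0,"gripper": 0},
  {"dx": -0.11,"dy": 0,"dz": 0,"ax": 0,"ay": 0,"az": 0,"gripper": 0},
  {"dx": -0.11,"dy": 0,"dz": 0,"ax": 0,"ay": 0,"az": 0,"gripper": 0},
  {"dx": -0.12,"dy": 0,"dz": 0,"ax": 0,"ay": 0,"az": 0,"gripper": 0},
  {"dx": 0,"dy": 0,"dz": 0,"ax": 0,"ay": 0,"az": 0,"gripper": 0},
  {"dx": 0,"dy": 0,"dz": 0,"ax": 0,"ay": 0,"az": 0,"gripper": 0},
])

```text
clock: 18.18
eef_pos: [670.1, -113.0, 380.0]
tool_rot: [-3.141, -0.001, 1.611]
force: [0.1, 0.8, -0.0]
width: -0.1
gripper_force: 0.0
```

Request:
step_arm([
  {"dx": 0,"dy": 0,"dz": 0.07,"ax": 0,"ay": 0,"az": 0,"gripper": 0},
  {"dx": 0,"dy": 0,"dz": 0.1,"ax": 0,"ay": 0,"az": 0,"gripper": 0},
  {"dx": 0,"dy": 0,"dz": 0.1,"ax": 0,"ay": 0,"az": 0,"gripper": 0},
  {"dx": 0,"dy": 0,"dz": 0.06,"ax": 0,"ay": 0,"az": 0,"gripper": 0},
  {"dx": 0,"dy": 0,"dz": 0,"ax": 0,"ay": 0,"az": 0,"gripper": 0},
  {"dx": 0,"dy": 0,"dz": 0,"ax": 0,"ay": 0,"az": 0,"gripper": 0},
])

```text
clock: 18.92
eef_pos: [670.8, -112.9, 282.3]
tool_rot: [3.14, -0.0, 1.612]
force: [0.5, 0.2, -0.3]
width: -0.2
gripper_force: 0.0
```

```bash
python3 - <<'E'
from h import *
a=ctrl.get_image("scene"); b=ctrl.get_image("top")
A=a["color"][100:340,150:430]; B=b["color"][60:300,180:400]
cv2.imwrite("pics/s4.png",cv2.resize(np.hstack([A,B])[:,:,::-1],None,fx=1.6,fy=1.6))
ph=np.arange(1.45,-.01,-.1); ph=np.append(ph,0)
r=150; y=-70+r*np.cos(ph)-8*np.sin(ph)-11; z=111+r*np.sin(ph)+8*np.cos(ph)+22
print(np.round(np.c_[ph,y,z],2).tolist()); print(np.round(np.c_[np.diff(y),-np.diff(z)]/300,3).tolist())
E
```

```text
[[1.45, -70.87, 282.87], [1.35, -55.95, 281.11], [1.25, -41.29, 277.87], [1.15, -27.03, 273.18], [1.05, -13.3, 267.09], [0.95, -0.25, 259.67], [0.85, 11.99, 250.97], [0.75, 23.3, 241.1], [0.65, 33.57, 230.15], [0.55, 42.7, 218.22], [0.45, 50.59, 205.45], [0.35, 57.16, 191.95], [0.25, 62.36, 177.86], [0.15, 66.12, 163.33], [0.05, 68.41, 148.49], [0.0, 69.0, 141.0]]
[[0.05, 0.006], [0.049, 0.011], [0.048, 0.016], [0.046, 0.02], [0.043, 0.025], [0.041, 0.029], [0.038, 0.033], [0.034, 0.037], [0.03, 0.04], [0.026, 0.043], [0.022, 0.045], [0.017, 0.047], [0.013, 0.048], [0.008, 0.049], [0.002, 0.025]]
```

View pics/s4.png

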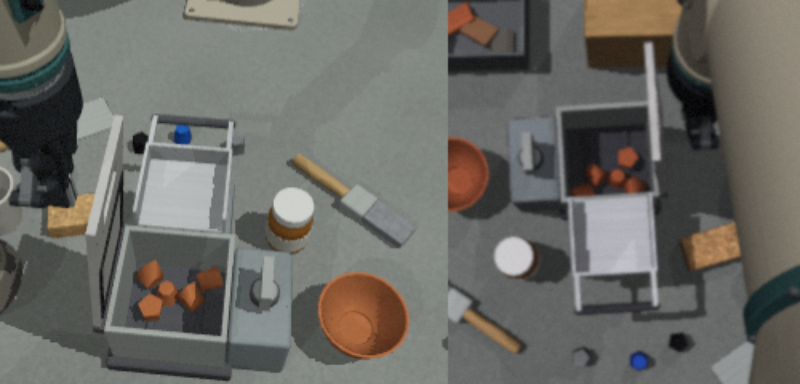

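The fingers are behind the cover, on its −y side (scene (50,190), top (700,130)). Nothing else has moved. I'll start the swing.

Request:
step_arm([
  {"dx": 0.04,"dy": 0,"dz": 0,"ax": 0,"ay": 0,"az": 0,"gripper": 0},
  {"dx": 0.04,"dy": 0,"dz": 0,"ax": 0,"ay": 0,"az": 0,"gripper": 0},
  {"dx": 0.05,"dy": 0,"dz": 0.006,"ax": 0,"ay": 0,"az": 0,"gripper": 0},
  {"dx": 0.049,"dy": 0,"dz": 0.011,"ax": 0,"ay": 0,"az": 0,"gripper": 0},
  {"dx": 0.048,"dy": 0,"dz": 0.016,"ax": 0,"ay": 0,"az": 0,"gripper": 0},
  {"dx": 0.046,"dy": 0,"dz": 0.02,"ax": 0,"ay": 0,"az": 0,"gripper": 0},
  {"dx": 0.043,"dy": 0,"dz": 0.025,"ax": 0,"ay": 0,"az": 0,"gripper": 0},
])

```text
clock: 19.9
eef_pos: [666.4, -17.6, 257.7]
tool_rot: [3.141, -0.001, 1.612]
force: [-1.0, -2.6, 4.9]
width: 0.0
gripper_force: 2.4
```

Contact is as expected, about 5.5 N along the cover's normal. I'll continue.

Request:
step_arm([
  {"dx": 0.041,"dy": 0,"dz": 0.029,"ax": 0,"ay": 0,"az": 0,"gripper": 0},
  {"dx": 0.038,"dy": 0,"dz": 0.033,"ax": 0,"ay": 0,"az": 0,"gripper": 0},
  {"dx": 0.034,"dy": 0,"dz": 0.037,"ax": 0,"ay": 0,"az": 0,"gripper": 0},
  {"dx": 0.03,"dy": 0,"dz": 0.04,"ax": 0,"ay": 0,"az": 0,"gripper": 0},
  {"dx": 0.026,"dy": 0,"dz": 0.043,"ax": 0,"ay": 0,"az": 0,"gripper": 0},
  {"dx": 0.022,"dy": 0,"dz": 0.045,"ax": 0,"ay": 0,"az": 0,"gripper": 0},
  {"dx": 0.017,"dy": 0,"dz": 0.047,"ax": 0,"ay": 0,"az": 0,"gripper": 0},
  {"dx": 0.013,"dy": 0,"dz": 0.048,"ax": 0,"ay": 0,"az": 0,"gripper": 0},
])

```text
clock: 20.9
eef_pos: [663.5, 49.1, 160.7]
tool_rot: [3.141, -0.002, 1.612]
force: [0.1, -1.3, 5.5]
width: -0.1
gripper_force: 2.8
```

Request:
step_arm([
  {"dx": 0.004,"dy": 0,"dz": 0.03,"ax": 0,"ay": 0,"az": 0,"gripper": 0},
  {"dx": 0,"dy": 0,"dz": 0.025,"ax": 0,"ay": 0,"az": 0,"gripper": 0},
  {"dx": 0,"dy": 0,"dz": 0.012,"ax": 0,"ay": 0,"az": 0,"gripper": 0},
  {"dx": 0,"dy": 0,"dz": 0,"ax": 0,"ay": 0,"az": 0,"gripper": 0},
  {"dx": 0,"dy": 0,"dz": 0,"ax": 0,"ay": 0,"az": 0,"gripper": 0},
])

```text
clock: 21.52
eef_pos: [663.4, 51.6, 141.2]
tool_rot: [3.141, -0.004, 1.613]
force: [-1.6, 1.6, 6.9]
width: -0.0
gripper_force: 3.0
```

Request:
step_arm([
  {"dx": 0,"dy": 0,"dz": 0.006,"ax": 0,"ay": 0,"az": 0,"gripper": 0},
  {"dx": 0,"dy": 0,"dz": 0,"ax": 0,"ay": 0,"az": 0,"gripper": 0},
  {"dx": 0,"dy": 0,"dz": 0,"ax": 0,"ay": 0,"az": 0,"gripper": 0},
])

```text
clock: 21.9
eef_pos: [663.4, 51.6, 140.0]
tool_rot: [3.141, -0.004, 1.612]
force: [-1.6, 1.7, 8.5]
width: 0.1
gripper_force: 4.5
```

Request:
step_arm([
  {"dx": 0,"dy": 0,"dz": 0.008,"ax": 0,"ay": 0,"az": 0,"gripper": 0},
  {"dx": 0,"dy": 0,"dz": 0,"ax": 0,"ay": 0,"az": 0,"gripper": 0},
  {"dx": 0,"dy": 0,"dz": 0,"ax": 0,"ay": 0,"az": 0,"gripper": 0},
])

```text
clock: 22.28
eef_pos: [663.5, 51.6, 139.6]
tool_rot: [3.14, -0.004, 1.612]
force: [-4.6, 0.6, 20.3]
width: 0.1
gripper_force: 10.1
```

Request:
step_arm([
  {"dx": 0,"dy": 0,"dz": 0,"ax": 0,"ay": 0,"az": 0,"gripper": 0},
  {"dx": 0,"dy": 0,"dz": 0,"ax": 0,"ay": 0,"az": 0,"gripper": 0},
])

```text
clock: 22.52
eef_pos: [663.4, 51.6, 139.6]
tool_rot: [3.14, -0.004, 1.612]
force: [-4.9, 1.1, 20.3]
width: 0.1
gripper_force: 10.1
```

```bash
python3 - <<'E'
from h import *
a=ctrl.get_image("scene"); P,ok=pts(a); save(a,"s5",(180,140,420,360),3)
y=.0425;c=np.array([666.5,-18]);Rm=np.array([[np.cos(y),np.sin(y)],[-np.sin(y),np.cos(y)]])
Q=P.copy(); Q[...,:2]=(P[...,:2]-c)@Rm.T
m=ok&(abs(Q[...,0])<60)&(abs(Q[...,1]-30)<100)&(Q[...,2]>100)&(Q[...,2]<130); q=Q[m]
print(len(q)); A=np.c_[q[:,:2],np.ones(len(q))]; print(np.linalg.lstsq(A,q[:,2],rcond=None)[0])
b=P[ok&(abs(Q[...,0])<35)&(abs(Q[...,1]-105)<20)&(Q[...,2]>132)&(Q[...,2]<150)]; print(len(b),cv2.minAreaRect(b[:,:2].astype(np.float32)))
print(ctrl.read_state()["force"])
E
```

```text
5616
[ 2.15983306e-03 -4.85258881e-03  1.18345022e+02]
203 ((661.1878662109375, 86.88021850585938), (51.542964935302734, 11.864859580993652), 4.053976058959961)
[-5.44481723  1.69566812 19.86450676]
```

View pics/s5.png

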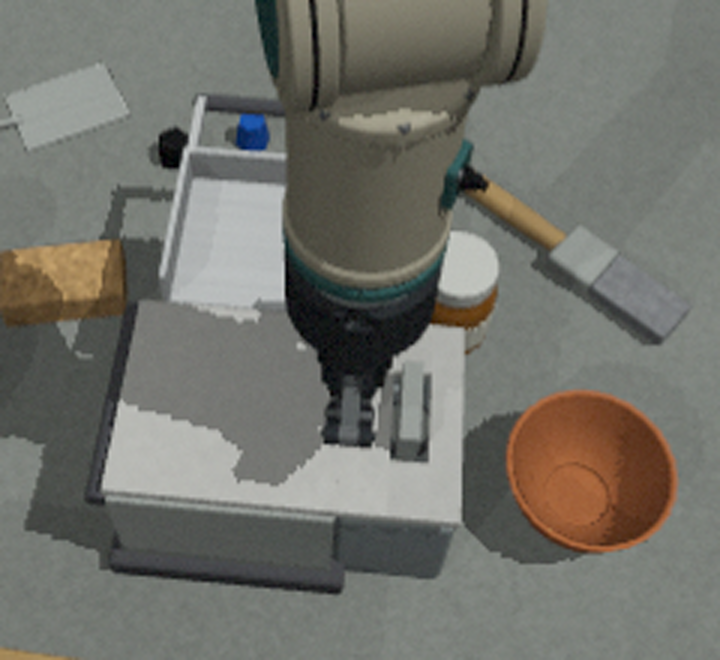

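The cover lies flat: its plane is at z 118.3 with a slope under 0.005. The bar stands through the slot at crop (412,410), about 0.03 rad off line. The fingers hold it with 20 N, and the tray is down.

```bash
python3 -c "
from cell import ctrl
print(ctrl.finish_job())"
```

```text
the job is handed in; nothing more can be done
None
```

The job is handed in at about 22.5 s: all five lumps were in the hopper before the cover closed, the tray is back at its rest, the bar is in line with the slot, and the fingers are still pressing the cover flat with about 20 N (no verdict was returned).

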